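# Rock the tight plug out of the bench dust outlet

## Task

The orange plug sits tight in its dust-extraction outlet on the workbench. Grip it by its upright tab and, while it is still in the port, rock it to loosen it: lean it clearly, by some 6 to 8 degrees, first towards the yellow dot on the block and then the other way, then draw it straight up out of the port and set it down in the open blue tray, any way up. Leave the grey plug in its outlet.

Things in the scene. Friction and masses are not known exactly. Their poses are not given: they have to be found in the camera images.
- plug: Orange rigid plug, 70 g: upright grip tab 40 (x) x 16 (y) x 42 mm tall; below it a flange 54 x 56 x 8 mm; below that a 32 x 32 mm shank, 28 mm long, in the port. Origin: middle of the tab; z up. Tab top 18 mm above it, flange top 24 and underside 32, shank end 60 mm below. Grip along y. Seated: origin 77 mm above the bench, axes as outlet. A straight pull takes 11 to 18 N.
- outlet: Fixed green block 110 x 110 x 45 mm with the orange plug; origin: centre of underside, z up. Port in its top 35 (x) x 42 mm (y), with sprung rubber lips at +y and -y, 12 mm below the rim, pinching the shank: the plug rocks along y, up to 12 degrees; its middle must rise 0.5 mm per degree. A 16 mm yellow dot on top, 41 mm from the centre, is at +y. The grey plug's outlet looks alike.
- tray: The open, empty blue tray, fixed to the bench: 140 (x) by 200 (y) by 35 mm high outside, walls and floor 5 mm. Origin: centre of its underside, z up. The plug can be stood upright in it on its shank (its origin then 65 mm above the bench) or laid down.
- plug_grey: The grey plug, the same shape as the orange one, in its own outlet: to be left alone. Origin: middle of its tab.

How it is judged:
By the outcome, as a careful person would: the job done as asked, in the order asked, and still so for the second after the job is handed in, with the robot touching nothing.
It also fails if it takes over 48 s, if anything falls off the work surface, if the arm or the gripper's body presses on something with over 40 N, if the wrist force passes 120 N, or if a joint passes its speed limit or range.

## Robot

A 7-joint arm with a two-finger parallel gripper is mounted at the origin on the work surface. World frame = base frame: x ahead of the robot, y to its left, z up, the work surface at z = 0. Lengths are in m, angles in rad, forces in N, time in s.
With the tool pointing down it reaches from about 0.4 to 0.85 m from the base axis. Payload 4.5 kg.
Tool frame: the origin (TCP) lies at the very end of the fingers, on their centre line; the grasp point (between the pads) lies 19 mm behind it (r.grip_depth is the z of the grasp point in the tool frame, in m); z points along the fingers, y is the line along which they close (so a half turn about z gives the same grasp; the last joint's range is limited). The gripper opens to 88 mm and grips with 3 to 60 N. Pads are 18 mm wide; open, the fingers measure 123 mm over their backs; the gripper's body (75 mm by 187 mm) begins 45 mm behind the grasp point.
Start: joints at [-1.071, 0.689, -0.195, 1.565, 0.157, 0.902, -0.215], TCP at [0.281, 0.558, 0.239] pointing down, gripper open.
Joint ranges: [-3.01, 3.01], [-0.46, 2.08], [-1.47, 1.51], [0.13, 2.56], [-1, 4.14], [0.04, 2.09], [-2.66, 2.66]. Speed limits (rad/s): [2.57, 2.57, 3.14, 3.14, 3.14, 3.14, 3.14].

## Interface

Orientations are given as a unit quaternion [x, y, z, w].
In Python, from plant import r, camrig, telemetry, order gives the robot as it stands (r), with the cameras (camrig), the readings (telemetry) and the job (order).
- The arm moves only by the tool steer_hand, called after "Call:" in YAML: its name, and indented under it one key for each argument. Schema: {"type":"object","properties":{"increments":{"type":"array","items":{"type":"object","properties":{"finger_gap":{"type":"number"},"tx":{"type":"number"},"ty":{"type":"number"},"tz":{"type":"number"},"wx":{"type":"number"},"wy":{"type":"number"},"wz":{"type":"number"}},"additionalProperties":false,"required":["finger_gap"]},"minItems":1,"maxItems":10},"grip_n":{"type":"number"},"only":{"type":"string"},"quiet":{"type":"boolean"},"lines":{"type":"string"}},"required":["increments"],"additionalProperties":false}. increments is a list of rows, 1 to 10 of them, each an object with the fields finger_gap (the opening from 0.0 (shut) to 1.0 (fully open)), tx, ty, tz (the shift in fractions of the full range, 1 being 1 m), wx, wy, wz (a rotation vector in parts of the range, where 1.0 means 60 degrees); a field left out counts as zero (the opening has to be given); each row is the pose to reach, as a shift and turn from the pose commanded when the call began, along the tool's axes at that moment; what a row does not reach only later rows make up. A row lasts 1/10 s, in which the tool goes at most 0.05 m and 0.15 rad, less where a joint would pass 70% of its speed; a pose out of reach is approached as far as the arm can. The fingers move at their own pace and stop on an object; grip_n is the grip in N (left out, the last holds). Time passes only in rows, so rows that do not move let the fingers close. The tool returns the time, the measured TCP pose, the force, the opening and the grip force at its end. only (a regular expression) keeps the lines of the reply that match it, lines (a string "A,B") keeps lines A to B, and quiet returns only ok. A shift or turn number past 1, either way, is cut back to 1. Input that does not fit is refused with a message, and nothing moves.
- telemetry.get_state(): the state, without advancing time (a new reading comes with each control period).
- camrig.snapshot(name): name is "scene" or "side" or "wrist"; returns the picture (480x640x3 uint8, red, green, blue); there is no depth.
- camrig.camera_params(name): a dict with "fx", "fy", "cx", "cy" (pixels), "rvec" (rotation vector, rad) and "tvec" (3), from world to camera coordinates, as OpenCV has them. Camera axes: x right, y down, z forward; pixel columns grow to the right and rows downward; lengths in m; the calibration is good to about 2 mm. A picture is of the moment at which its call begins: read the wrist's pose just before it. camera_params takes no time and is no camera call; for the wrist camera it gives the pose at the moment of the call.
- order.finish_job(): hands the job in; it is judged then, once.
The state is a dict: "clock": time; "q": joint angles; "qd": joint speeds; "joint_torque": joint torques, N m; "tool_pos": TCP position; "eef_rot": TCP orientation; "contact_force": force on the tool from outside, world axes, zero at the start; "moment": the same for the moment, N m; "opening": opening from 0.0 (shut) to 1.0 (fully open); "finger_force": force on a finger pad.
Only numpy, scipy, OpenCV 4.12 (cv2) and the standard library are available. Lean on these libraries where they do the work, as an engineer would, in place of code of your own. Each camera call takes 0.05 s, during which the arm holds its last target. There are 200 camera calls.

## Working session

There is one attempt and no reset: what is moved stays moved. The work goes in short steps, Python scripts to look and compute and a tool call to move; the robot and the scene stay as the last step left them, time stands still between calls to the robot, and variables do not carry over. Pictures are saved under pics/ and viewed, at most 11 in all, crops included, and the job is handed in when it is done.

```bash
ls; mkdir -p pics; python3 - <<'E'
from plant import r, camrig, telemetry, order
import cv2
for n in ("scene","side"):
    cv2.imwrite(f"pics/{n}0.png", camrig.snapshot(n)[:,:,::-1])
    print(n, camrig.camera_params(n))
s=telemetry.get_state(); print(s, r.grip_depth)
E
```

```text
pics
plant.py
scene {'fx': 473.6349685401791, 'fy': 473.6349685401791, 'cx': 307.11512679781055, 'cy': 242.18907809785873, 'rvec': array([ 1.65590646,  2.1245392 , -0.68023392]), 'tvec': array([ 0.13375008, -0.38740869,  1.0753861 ])}
side {'fx': 564.2018173302532, 'fy': 564.2018173302532, 'cx': 327.91815053869044, 'cy': 230.45355165360596, 'rvec': array([ 2.21953382, -0.39623978,  0.1769353 ]), 'tvec': array([-0.49338467,  0.17756235,  0.80468035])}
{'clock': 0.1, 'q': array([-1.0712218 ,  0.68991346, -0.19453403,  1.56617844,  0.15730079,
        0.90249083, -0.21512677]), 'qd': array([-4.16007728e-04, -4.05711456e-03, -5.06117184e-05, -2.03881042e-03,
       -1.00127538e-03, -1.62954109e-04, -4.87016418e-04]), 'joint_torque': array([-2.25396710e-03, -5.28498495e+01, -1.27142821e+00, -1.53838098e+01,
       -5.25957718e-02,  1.95940411e-03,  6.10590814e-05]), 'tool_pos': array([0.28048668, 0.55792771, 0.23799866]), 'eef_rot': array([ 2.30761836e-01,  9.73009936e-01, -7.88131996e-04, -1.33831964e-04]), 'contact_force': array([-0.6135736 ,  0.02612514,  0.13521147]), 'moment': array([ 0.00461122, -0.01801836, -0.02818189]), 'finger_force': 0.0, 'opening': 1.002080253289882} -0.0187
```

View pics/scene0.png

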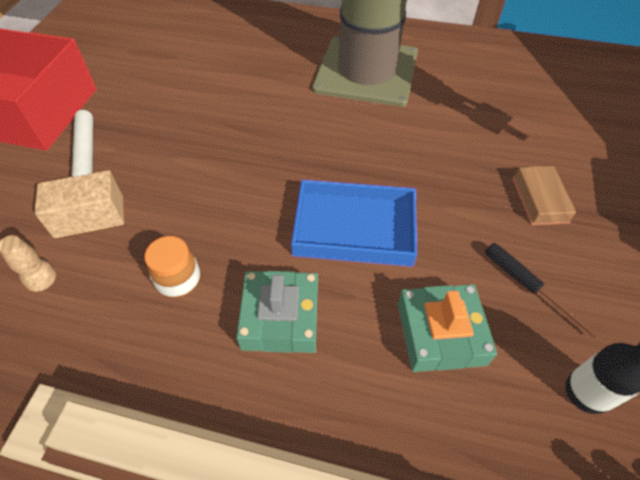

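View pics/side0.png

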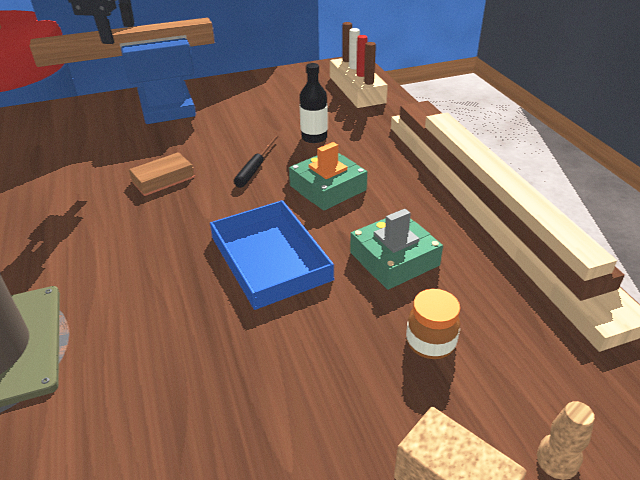

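The scene view shows the orange plug at about (450,318) with its yellow dot at (477,318), the grey plug at (280,300) and the tray at (356,222). In the side view the orange tab is at (328,158) and the tray at (270,253). Next I'll enlarge both views of the plug and compute first estimates.

```bash
cat > h.py <<'E'
import numpy as np, cv2
def cam(p): 
    R=cv2.Rodrigues(np.array(p["rvec"]))[0]; return R,np.array(p["tvec"]),np.array([[p["fx"],0,p["cx"]],[0,p["fy"],p["cy"]],[0,0,1]])
def ray(p,uv):
    R,t,K=cam(p); d=R.T@np.linalg.solve(K,[uv[0],uv[1],1]); return -R.T@t,d/np.linalg.norm(d)
def onz(p,uv,z):
    c,d=ray(p,uv); return c+d*(z-c[2])/d[2]
def tri(obs):
    A=np.zeros((3,3));b=np.zeros(3)
    for p,uv in obs:
        c,d=ray(p,uv);M=np.eye(3)-np.outer(d,d);A+=M;b+=M@c
    x=np.linalg.solve(A,b)
    return x,[np.linalg.norm((np.eye(3)-np.outer(d,d))@(x-c)) for c,d in [ray(p,uv) for p,uv in obs]]
def proj(p,X): 
    R,t,K=cam(p); q=K@(R@np.array(X)+t); return q[:2]/q[2]
def mask(rgb,name):
    h=cv2.cvtColor(rgb,cv2.COLOR_RGB2HSV)
    lo,hi={"yellow":((22,130,120),(32,255,255)),"orange":((5,170,120),(19,255,255)),"green":((65,60,30),(90,255,255)),"blue":((105,150,60),(120,255,255))}[name]
    return cv2.inRange(h,lo,hi)
def blobs(rgb,name,amin=20):
    n,l,s,c=cv2.connectedComponentsWithStats(mask(rgb,name))
    return [(s[i].tolist(),c[i].round(1).tolist()) for i in range(1,n) if s[i,4]>=amin]
E
python3 - <<'E'
from h import *
from plant import r, camrig, telemetry, order
ims={}
for n,(x,y) in {"scene":(400,275),"side":(283,130)}.items():
    im=cv2.imread(f"pics/{n}0.png")[:,:,::-1].copy(); p=camrig.camera_params(n)
    print(n)
    for c in ("yellow","orange","green"):
        print(c,[b for b in blobs(im,c)])
    for b in blobs(im,"yellow"): print("yellow@.045",onz(p,b[1],.045).round(4))
    ims[n]=cv2.resize(im[y:y+100,x:x+100],None,fx=4,fy=4,interpolation=cv2.INTER_CUBIC)
cv2.imwrite("pics/z0.png",np.hstack([ims["scene"],ims["side"]])[:,:,::-1])
E
```

```text
scene
yellow [([302, 300, 10, 9, 74], [306.6, 304.1]), ([471, 313, 11, 10, 79], [475.7, 317.5])]
orange [([144, 254, 19, 23, 65], [151.5, 267.4]), ([426, 293, 29, 44, 641], [441.2, 313.6])]
green [([237, 272, 80, 80, 3815], [276.9, 317.1]), ([399, 286, 97, 85, 4354], [442.6, 333.1])]
yellow@.045 [0.6276 0.0219 0.045 ]
yellow@.045 [0.5901 0.2601 0.045 ]
side
yellow [([311, 158, 7, 4, 22], [314.0, 159.5]), ([377, 222, 8, 6, 34], [380.5, 224.5])]
orange [([309, 145, 38, 34, 598], [327.3, 162.4]), ([411, 304, 48, 26, 372], [433.9, 321.0])]
green [([289, 154, 78, 56, 2321], [327.8, 183.3]), ([351, 219, 92, 70, 3342], [395.3, 255.0])]
yellow@.045 [0.5908 0.2605 0.045 ]
yellow@.045 [0.6288 0.023  0.045 ]
```

View pics/z0.png

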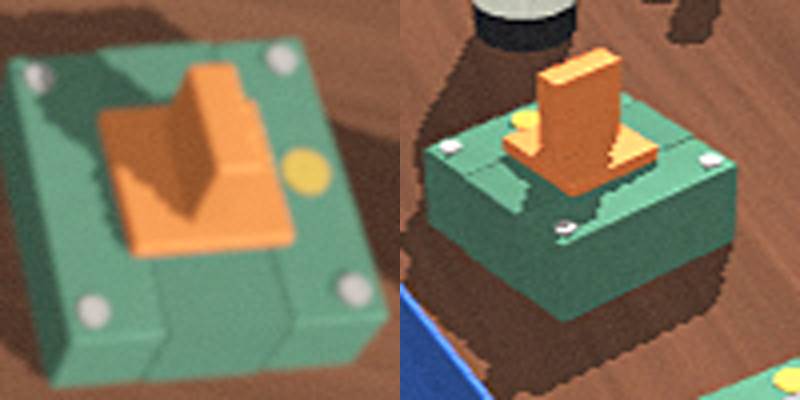

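The enlargement shows the orange tab on its flange, the dot beside it on the +y side, and screws at the block corners. In scene pixels the screws are at about (410,294), (471,289.5), (489,347.5) and (423.5,352.5). In side pixels they are at (296,166.5), (361,170) and (324.5,187). I'll compute the block pose from these.

```bash
python3 - <<'E'
from h import *
from plant import r, camrig, telemetry, order
ps,pd=camrig.camera_params("scene"),camrig.camera_params("side")
S=[onz(ps,u,.045) for u in [(410,294.25),(470.75,289.5),(489,347.5),(423.5,352.5)]]
D=[onz(pd,u,.045) for u in [(296,166.5),(361,169.75),(324.5,187)]]
for s in S: print("S",s.round(4), proj(pd,s).round(1))
for s in D: print("D",s.round(4))
c=np.mean(S,0); dot=onz(ps,(475.7,317.5),.045); v=dot-c; print("c",c,"dot",dot,np.hypot(*v[:2]),np.degrees(np.arctan2(v[1],v[0])))
for a,b in ((0,1),(1,2),(2,3),(3,0)):
    w=S[b]-S[a]; print(np.linalg.norm(w).round(4),np.degrees(np.arctan2(w[1],w[0])).round(1))
print("dot tri",tri([(ps,(475.7,317.5)),(pd,(314,159.5))]))
print("screw tri",tri([(ps,(423.5,352.5)),(pd,(361,169.75))]),tri([(ps,(410,294.25)),(pd,(324.5,187))]))
# tray: rim corners 
for n,p in (("scene",ps),("side",pd)):
    im=cv2.imread(f"pics/{n}0.png")[:,:,::-1].copy()
    m=mask(im,"blue"); 
    cs=max([k for k in cv2.findContours(m,cv2.RETR_EXTERNAL,cv2.CHAIN_APPROX_SIMPLE)[0] if 200<cv2.boundingRect(k)[0]+cv2.boundingRect(k)[2]/2<400 and cv2.boundingRect(k)[1]>150],key=cv2.contourArea)
    q=cv2.approxPolyDP(cv2.convexHull(cs),4,True)[:,0]
    for u in q: print(n,u,onz(p,u,.035).round(3),onz(p,u,0).round(3))
print("wrist",camrig.camera_params("wrist"),telemetry.get_state()["tool_pos"])
E
```

```text
S [0.5752 0.1651 0.045 ] [322.7 186.5]
S [0.5456 0.2508 0.045 ] [293.8 166.3]
S [0.6315 0.2799 0.045 ] [329.9 151. ]
S [0.6604 0.1942 0.045 ] [359.1 169.7]
D [0.5495 0.2486 0.045 ]
D [0.6636 0.1927 0.045 ]
D [0.5778 0.1624 0.045 ]
c [0.60318051 0.22252517 0.045     ] dot [0.5900766 0.2601397 0.045    ] 0.03983172035379951 109.20699380604883
0.0907 109.0
0.0907 18.7
0.0904 -71.4
0.09 -161.1
dot tri (array([0.59048697, 0.25992627, 0.04550373]), [np.float64(0.00013233021174626056), np.float64(0.0001323302117462853)])
screw tri (array([0.66226727, 0.19306418, 0.0460364 ]), [np.float64(0.001594006841371019), np.float64(0.0015940068413709122)]) (array([0.57690521, 0.16407337, 0.04521601]), [np.float64(0.001676850953528434), np.float64(0.0016768509535283176)])
scene [301 183] [ 0.393 -0.048  0.035] [ 0.363 -0.057  0.   ]
scene [412 189] [0.361 0.143 0.035] [0.328 0.145 0.   ]
scene [412 264] [0.515 0.162 0.035] [0.492 0.165 0.   ]
scene [293 254] [ 0.542 -0.022  0.035] [ 0.52 -0.03  0.  ]
side [283 201] [0.497 0.161 0.035] [0.508 0.208 0.   ]
side [332 264] [ 0.521 -0.031  0.035] [0.534 0.005 0.   ]
side [333 279] [ 0.511 -0.064  0.035] [ 0.523 -0.029  0.   ]
side [254 309] [ 0.381 -0.082  0.035] [ 0.386 -0.049  0.   ]
side [216 244] [0.358 0.083 0.035] [0.362 0.126 0.   ]
side [210 222] [0.36  0.146 0.035] [0.364 0.192 0.   ]
wrist {'fx': 409.508951640281, 'fy': 409.508951640281, 'cx': 321.99434468823904, 'cy': 244.38080350402007, 'rvec': array([-2.45086518, -1.5111208 , -0.22711802]), 'tvec': array([-0.62477448, -0.0399422 ,  0.3896214 ])} [0.28048668 0.55792771 0.23799866]
```

```bash
cat >> h.py <<'E'
from scipy.spatial.transform import Rotation as Ro
def down(yaw):  # yaw: world azimuth of tool y, deg; tool z down
    a=np.radians(yaw); y=np.array([np.cos(a),np.sin(a),0]); z=np.array([0,0,-1.]); return np.column_stack([np.cross(y,z),y,z])
def to(s,pos,R):
    R0=Ro.from_quat(s["eef_rot"]).as_matrix()
    return (R0.T@(np.array(pos)-s["tool_pos"])).round(4), Ro.from_matrix(R0.T@R).as_rotvec().round(4)
E
python3 - <<'E'
from h import *
from plant import r, camrig, telemetry, order
s=telemetry.get_state(); p=camrig.camera_params("wrist"); R,t,K=cam(p); R0=Ro.from_quat(s["eef_rot"]).as_matrix()
c=-R.T@t
print("cam in tool",R0.T@(c-s["tool_pos"]),"axis in tool",R0.T@R[2],R0.T@R[0])
print(down(109))
print(to(s,(.604,.222,.22),down(109)))
E
```

```text
cam in tool [ 7.62808980e-02  1.12688683e-05 -1.46288999e-01] axis in tool [-0.29358564  0.00168462  0.95593129] [-2.56671422e-05  9.99998433e-01 -1.77016467e-03]
[[-0.94551858 -0.32556815  0.        ]
 [-0.32556815  0.94551858  0.        ]
 [-0.          0.         -1.        ]]
(array([-0.4399, -0.1548,  0.0183]), array([-1.600e-03, -5.000e-04, -7.973e-01]))
```

Careful with the scale: turns go in shares of 60 degrees. That gives: -0.05 rad / 1.0472 = -0.0477.

Call:
steer_hand:
  increments:
    - {"finger_gap": 1, "tx": -0.03, "ty": -0.01, "wz": -0.0477}
    - {"finger_gap": 1, "tx": -0.07, "ty": -0.025, "wz": -0.1241}
    - {"finger_gap": 1, "tx": -0.12, "ty": -0.04, "wz": -0.2101}
    - {"finger_gap": 1, "tx": -0.165, "ty": -0.055, "wz": -0.2865}
    - {"finger_gap": 1, "tx": -0.21, "ty": -0.07, "wz": -0.3629}
    - {"finger_gap": 1, "tx": -0.255, "ty": -0.085, "wz": -0.4393}
    - {"finger_gap": 1, "tx": -0.3, "ty": -0.1, "wz": -0.5157}
    - {"finger_gap": 1, "tx": -0.345, "ty": -0.115, "wz": -0.5921}
    - {"finger_gap": 1, "tx": -0.39, "ty": -0.135, "wz": -0.6685}
    - {"finger_gap": 1, "tx": -0.42, "ty": -0.15, "wz": -0.7257}

```text
clock: 1.1
tool_pos: [0.591, 0.2314, 0.238]
eef_rot: [-0.146, 0.989, -0.001, -0.0]
contact_force: [1.5, 0.2, 0.0]
opening: 0.998
finger_force: 0.0
```

Call:
steer_hand:
  increments:
    - {"finger_gap": 1, "tx": -0.015, "ty": -0.005, "tz": 0.01, "wz": -0.0286}
    - {"finger_gap": 1, "tx": -0.02, "ty": -0.005, "tz": 0.018, "wz": -0.0353}
    - {"finger_gap": 1, "tx": -0.02, "ty": -0.005, "tz": 0.018, "wz": -0.0353}
    - {"finger_gap": 1, "tx": -0.02, "ty": -0.005, "tz": 0.018, "wz": -0.0353}

```text
clock: 1.5
tool_pos: [0.6076, 0.2385, 0.2204]
eef_rot: [-0.166, 0.986, 0.0, -0.001]
contact_force: [-0.1, -0.4, 0.8]
opening: 1.004
finger_force: 0.0
```

```bash
python3 - <<'E'
from h import *
from plant import r, camrig, telemetry, order
import json
s=telemetry.get_state(); p=camrig.camera_params("wrist"); im=camrig.snapshot("wrist")
cv2.imwrite("pics/w1.png",im[:,:,::-1])
json.dump({k:np.array(v).tolist() for k,v in p.items()},open("w1.json","w"))
print(s["tool_pos"],s["eef_rot"],s["clock"])
E
```

```text
[0.6076098  0.23846327 0.22041383] [-1.65958607e-01  9.86132263e-01  4.42145674e-04 -8.39612667e-04] 1.5
```

View pics/w1.png

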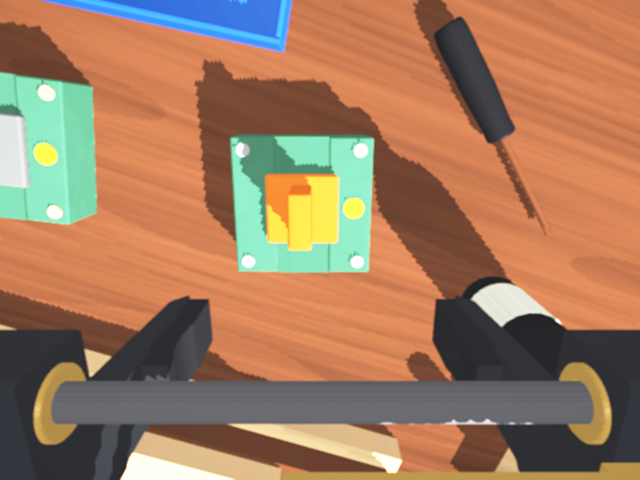

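The wrist view from above shows the tab's top face centred at about (300.5,222), the dot at (354,208), the screws at (242,150), (361,150), (357,262) and (248,262), and a bottle near (515,310) to check for clearance. I'll triangulate all of these.

```bash
python3 - <<'E'
from h import *
from plant import r, camrig, telemetry, order
import json
ps,pd,pw=camrig.camera_params("scene"),camrig.camera_params("side"),json.load(open("w1.json"))
im=cv2.imread("pics/w1.png")[:,:,::-1].copy()
h=cv2.cvtColor(im,cv2.COLOR_RGB2HSV)
print("hsv tab,flange,dot",h[222,300],h[222,325],h[208,354],h[190,300],h[222,275])
S=[onz(pw,u,.045) for u in [(242.5,150),(361,150.5),(357,262),(248.5,261.5)]]
for a in S: print(a.round(4))
c=np.mean(S,0); dot=onz(pw,(354,208),.045); v=dot-c; print("c",c.round(4),"dot",dot.round(4),np.hypot(*v[:2]),np.degrees(np.arctan2(v[1],v[0])))
print("screw angles",[np.degrees(np.arctan2(*(S[b]-S[a])[1::-1])).round(1) for a,b in((0,1),(1,2),(2,3),(3,0))])
o=[(ps,(456.8,304.7)),(pd,(328.1,146.6)),(pw,(300.5,222))]
print("top tri",tri(o)); print(tri([o[0],o[2]]),tri(o[1:]),tri(o[:2]))
print("top on .095",onz(pw,(300.5,222),.095),onz(ps,o[0][1],.095),onz(pd,o[1][1],.095))
print("dot tri",tri([(ps,(475.7,317.5)),(pd,(314,159.5)),(pw,(354,208))]))
g=[onz(pw,u,.053) for u in((265.5,174),(338,174.5),(338,242.5),(266,243))]; print("flange c",np.mean(g,0),[np.linalg.norm(g[i]-g[i-1]).round(4) for i in range(4)])
b=onz(pd,(314,135),0); print("bottle base",b)
for z in(.1,.15,.18,.2,.22,.25): print(z,proj(pd,[b[0],b[1],z]))
E
```

```text
hsv tab,flange,dot [ 27 170 255] [ 27 170 255] [ 30 169 255] [ 12 210 233] [ 27 174 255]
[0.5772 0.1643 0.045 ]
[0.5478 0.2504 0.045 ]
[0.6339 0.2794 0.045 ]
[0.663  0.1938 0.045 ]
c [0.6055 0.222  0.045 ] dot [0.5918 0.261  0.045 ] 0.041377558738168375 109.36944450836432
screw angles [np.float64(108.9), np.float64(18.6), np.float64(-71.2), np.float64(-161.0)]
top tri (array([0.60535295, 0.22233163, 0.09290039]), [np.float64(0.0012187481863698874), np.float64(0.0018048184680402113), np.float64(0.0007248293081622158)])
(array([0.60451161, 0.22272694, 0.09361641]), [np.float64(0.000169361199653464), np.float64(0.00016936119965331827)]) (array([0.60607241, 0.22241357, 0.09173263]), [np.float64(0.001111986862482436), np.float64(0.0011119868624821234)]) (array([0.60579371, 0.22199043, 0.09335906]), [np.float64(0.0014649584291351536), np.float64(0.0014649584291352691)])
top on .095 [0.60412696 0.22251561 0.095     ] [0.60534976 0.22261508 0.095     ] [0.60540244 0.21736502 0.095     ]
dot tri (array([0.59093163, 0.26035857, 0.04556424]), [np.float64(0.0006187812200473384), np.float64(0.0004569541791808511), np.float64(0.0009050232346128211)])
flange c [0.60467736 0.2217414  0.053     ] [np.float64(0.0549), np.float64(0.0552), np.float64(0.0541), np.float64(0.0576)]
bottle base [0.6476347  0.43011923 0.        ]
0.1 [312.85874796  94.29173809]
0.15 [312.2432117   72.33566631]
0.18 [311.85813967  58.60021386]
0.2 [311.59450876  49.19654509]
0.22 [311.3251339   39.58799085]
0.25 [310.90988427  24.77610839]
```

Top height measures 0.092–0.094 m, against 0.095 m from the text. The plug centre is (0.605, 0.222), with its y axis at 109°.

```bash
python3 - <<'E'
from h import *
from plant import r, camrig, telemetry, order
s=telemetry.get_state(); print(to(s,(.605,.222,.058),down(109.1)))
E
```

```text
(array([ 0.008 , -0.0148,  0.1629]), array([ 0.0009, -0.0006,  0.0003]))
```

To row units: 0.001 rad / 1.0472 = 0.001.

Call:
steer_hand:
  increments:
    - {"finger_gap": 1, "tx": 0.008, "ty": -0.015, "tz": 0.02, "wx": 0.001}
    - {"finger_gap": 1, "tx": 0.008, "ty": -0.015, "tz": 0.05, "wx": 0.001}
    - {"finger_gap": 1, "tx": 0.008, "ty": -0.015, "tz": 0.08, "wx": 0.001}
    - {"finger_gap": 1, "tx": 0.008, "ty": -0.015, "tz": 0.1, "wx": 0.001}
    - {"finger_gap": 1, "tx": 0.008, "ty": -0.015, "tz": 0.11, "wx": 0.001}
    - {"finger_gap": 1, "tx": 0.008, "ty": -0.015, "tz": 0.11, "wx": 0.001}
    - {"finger_gap": 1, "tx": 0.008, "ty": -0.015, "tz": 0.11, "wx": 0.001}

```text
clock: 2.25
tool_pos: [0.6068, 0.2209, 0.1119]
eef_rot: [-0.165, 0.986, -0.0, 0.001]
contact_force: [-0.2, -0.3, -0.5]
opening: 0.997
finger_force: 0.0
```

```bash
python3 - <<'E'
from h import *
from plant import r, camrig, telemetry, order
s=telemetry.get_state(); print(to(s,(.605,.222,.058),down(109.1)))
im=camrig.snapshot("side"); cv2.imwrite("pics/s2.png",cv2.resize(im[60:260,200:450],None,fx=3,fy=3,interpolation=cv2.INTER_CUBIC)[:,:,::-1])
E
```

```text
(array([0.0015, 0.0016, 0.0539]), array([-0.0006,  0.0017, -0.0015]))
```

View pics/s2.png

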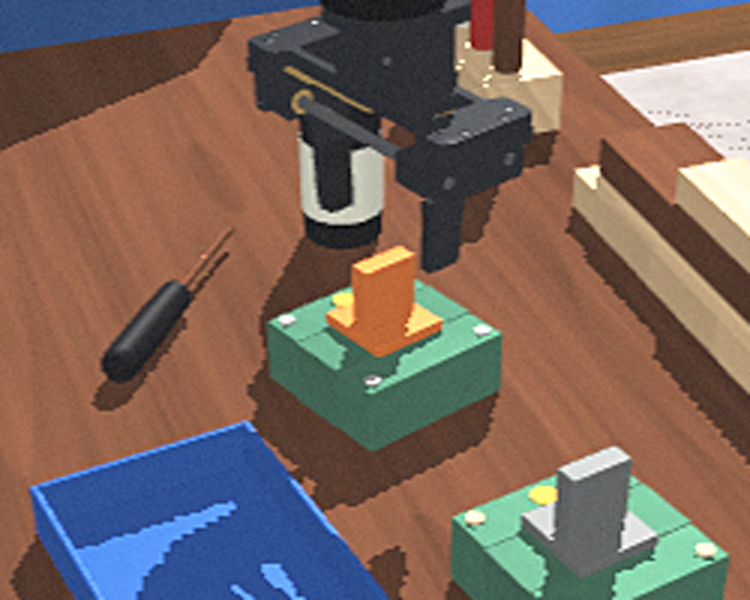

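The side view shows the fingers straddling the tab from above, with tips at about (343,205) and (440,265) and the tab top at (385,258). The path down is clear, so I'll descend and grip.

To row units: 0.001 rad / 1.0472 = 0.001.

Call:
steer_hand:
  increments:
    - {"finger_gap": 1, "tx": 0.0015, "ty": 0.0015, "tz": 0.015, "wy": 0.001}
    - {"finger_gap": 1, "tx": 0.0015, "ty": 0.0015, "tz": 0.035, "wy": 0.001}
    - {"finger_gap": 1, "tx": 0.0015, "ty": 0.0015, "tz": 0.048, "wy": 0.001}
    - {"finger_gap": 1, "tx": 0.0015, "ty": 0.0015, "tz": 0.054, "wy": 0.001}
    - {"finger_gap": 1, "tx": 0.0015, "ty": 0.0015, "tz": 0.054, "wy": 0.001}
    - {"finger_gap": 1, "tx": 0.0015, "ty": 0.0015, "tz": 0.054, "wy": 0.001}
  grip_n: 45

```text
clock: 2.9
tool_pos: [0.6049, 0.2212, 0.0571]
eef_rot: [-0.165, 0.986, -0.0, -0.0]
contact_force: [0.1, 0.6, 0.1]
opening: 1.0
finger_force: 0.0
```

Call:
steer_hand:
  increments:
    - {"finger_gap": 0}
    - {"finger_gap": 0}
    - {"finger_gap": 0}
    - {"finger_gap": 0}
    - {"finger_gap": 0}
    - {"finger_gap": 0}
    - {"finger_gap": 0}
    - {"finger_gap": 0}
  grip_n: 45

```text
clock: 3.7
tool_pos: [0.6046, 0.2209, 0.0567]
eef_rot: [-0.165, 0.986, -0.001, -0.0]
contact_force: [-1.0, -0.7, 0.1]
opening: 0.295
finger_force: 0.0
```

Call:
steer_hand:
  increments:
    - {"finger_gap": 0}
    - {"finger_gap": 0}
    - {"finger_gap": 0}
    - {"finger_gap": 0}
    - {"finger_gap": 0}
  grip_n: 45

```text
clock: 4.2
tool_pos: [0.6046, 0.2209, 0.0567]
eef_rot: [-0.165, 0.986, -0.001, -0.0]
contact_force: [0.1, 0.6, -0.1]
opening: 0.181
finger_force: 45.0
```

```bash
python3 - <<'E'
from plant import r, camrig, telemetry, order
s=telemetry.get_state(); print(s["contact_force"],s["moment"])
E
```

```text
[ 0.13571684  0.61438469 -0.09791502] [ 0.11622459 -0.02731709 -0.05153232]
```

Tool +x rotation leans the plug's top towards +y, the dot side. I'll do half the lean first and check the forces.

To row units: 0.062 rad / 1.0472 = 0.0592.

Call:
steer_hand:
  increments:
    - {"finger_gap": 0, "ty": 0.0004, "tz": -0.0005, "wx": 0.0191}
    - {"finger_gap": 0, "ty": 0.0009, "tz": -0.0012, "wx": 0.0382}
    - {"finger_gap": 0, "ty": 0.0013, "tz": -0.0018, "wx": 0.0592}
    - {"finger_gap": 0, "ty": 0.0013, "tz": -0.0018, "wx": 0.0592}
  grip_n: 45

```text
clock: 4.6
tool_pos: [0.6041, 0.2222, 0.0584]
eef_rot: [-0.165, 0.986, -0.032, 0.005]
contact_force: [3.1, -2.2, -2.8]
opening: 0.175
finger_force: 45.0
```

```bash
python3 - <<'E'
from plant import r, camrig, telemetry, order
from h import *
s=telemetry.get_state(); R=Ro.from_quat(s["eef_rot"]).as_matrix(); print(s["contact_force"],s["moment"],"z",R[:,2],"lean +y deg",np.degrees(np.arcsin(-R[:2,2]@[-.3272,.945])))
E
```

```text
[ 3.10826169 -2.2101649  -2.81647499] [-0.23311117 -0.26330389 -0.04968253] z [ 0.02022005 -0.06230654 -0.99785222] lean +y deg 3.755314336479855
```

To row units: 0.066 rad / 1.0472 = 0.063.

Call:
steer_hand:
  increments:
    - {"finger_gap": 0, "ty": 0.0004, "tz": -0.0006, "wx": 0.0191}
    - {"finger_gap": 0, "ty": 0.0009, "tz": -0.0013, "wx": 0.042}
    - {"finger_gap": 0, "ty": 0.0013, "tz": -0.002, "wx": 0.063}
    - {"finger_gap": 0, "ty": 0.0013, "tz": -0.002, "wx": 0.063}
    - {"finger_gap": 0, "ty": 0.0013, "tz": -0.002, "wx": 0.063}
  grip_n: 45

```text
clock: 5.1
tool_pos: [0.6031, 0.2246, 0.0602]
eef_rot: [-0.165, 0.984, -0.063, 0.01]
contact_force: [1.4, -0.6, -7.8]
opening: 0.18
finger_force: 45.0
```

```bash
python3 - <<'E'
from plant import r, camrig, telemetry, order
from h import *
s=telemetry.get_state(); R=Ro.from_quat(s["eef_rot"]).as_matrix(); print(s["contact_force"],s["moment"],"lean +y deg",np.degrees(np.arcsin(-R[:2,2]@[-.3272,.945])))
im=camrig.snapshot("side"); cv2.imwrite("pics/s3.png",cv2.resize(im[100:220,260:400],None,fx=5,fy=5,interpolation=cv2.INTER_CUBIC)[:,:,::-1])
E
```

```text
[ 1.39497049 -0.61044949 -7.7677217 ] [ 0.30589927 -0.41663159 -0.01705962] lean +y deg 7.3350116996245465
```

View pics/s3.png

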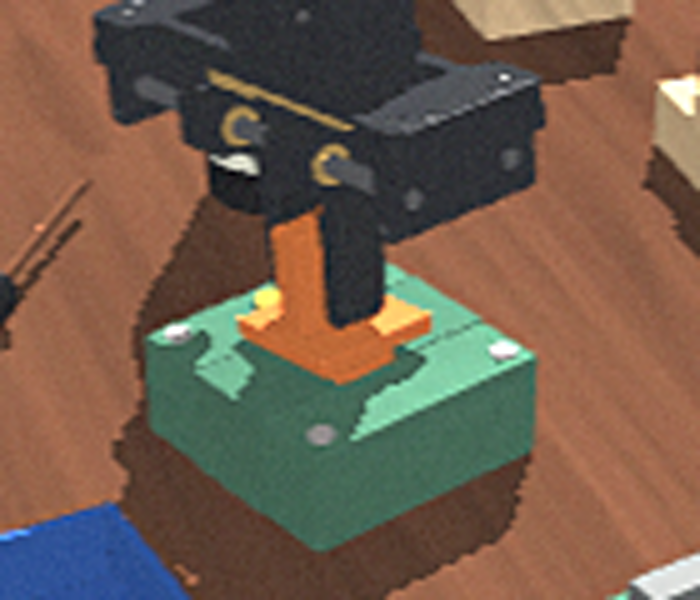

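The plug leans clearly towards the dot at (266,298), with the flange's near edge lifted at (340,380). The tool reads 7.3° and the forces are small. Now the other way, through the middle.

To row units: -0.254 rad / 1.0472 = -0.2426.

Call:
steer_hand:
  increments:
    - {"finger_gap": 0, "ty": -0.0006, "tz": 0.001, "wx": -0.0306}
    - {"finger_gap": 0, "ty": -0.0011, "tz": 0.002, "wx": -0.0611}
    - {"finger_gap": 0, "ty": -0.0017, "tz": 0.003, "wx": -0.0917}
    - {"finger_gap": 0, "ty": -0.0022, "tz": 0.0039, "wx": -0.1222}
    - {"finger_gap": 0, "ty": -0.003, "tz": 0.0031, "wx": -0.1528}
    - {"finger_gap": 0, "ty": -0.0038, "tz": 0.0023, "wx": -0.1824}
    - {"finger_gap": 0, "ty": -0.0046, "tz": 0.0015, "wx": -0.212}
    - {"finger_gap": 0, "ty": -0.0054, "tz": 0.0007, "wx": -0.2426}
    - {"finger_gap": 0, "ty": -0.0054, "tz": 0.0007, "wx": -0.2426}
    - {"finger_gap": 0, "ty": -0.0054, "tz": 0.0007, "wx": -0.2426}
  grip_n: 45

```text
clock: 6.15
tool_pos: [0.6055, 0.2179, 0.0603]
eef_rot: [-0.164, 0.984, 0.062, -0.011]
contact_force: [2.3, 0.1, -8.5]
opening: 0.18
finger_force: 45.0
```

```bash
python3 - <<'E'
from plant import r, camrig, telemetry, order
from h import *
s=telemetry.get_state(); R=Ro.from_quat(s["eef_rot"]).as_matrix(); print(s["contact_force"],s["moment"],"lean +y deg",np.degrees(np.arcsin(-R[:2,2]@[-.3272,.945])))
im=camrig.snapshot("side"); cv2.imwrite("pics/s4.png",cv2.resize(im[100:220,260:400],None,fx=5,fy=5,interpolation=cv2.INTER_CUBIC)[:,:,::-1])
E
```

```text
[ 2.31345011  0.06288034 -8.49313678] [-0.20642385 -0.49828145 -0.01047992] lean +y deg -7.184218008668299
```

View pics/s4.png

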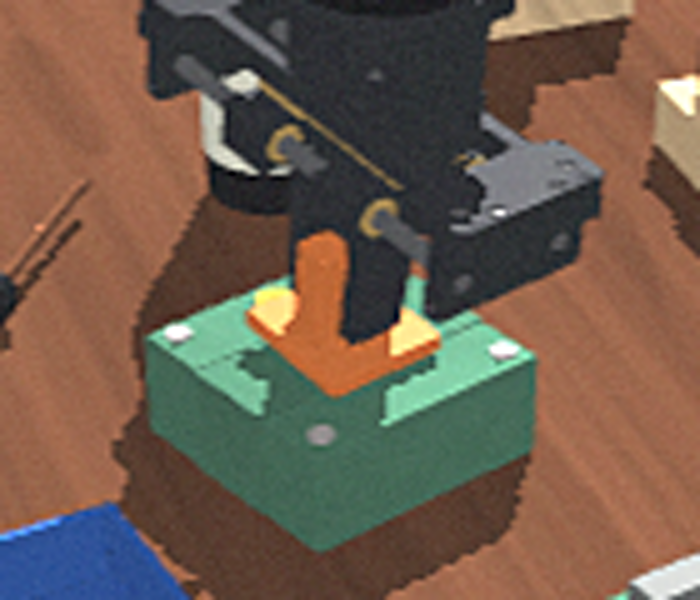

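It now leans away from the dot: the flange by the dot at (265,310) is lifted and the tool reads −7.2°. Next, bring it upright.

To row units: 0.126 rad / 1.0472 = 0.1203.

Call:
steer_hand:
  increments:
    - {"finger_gap": 0, "ty": 0.0006, "tz": 0.0008, "wx": 0.0286}
    - {"finger_gap": 0, "ty": 0.0012, "tz": 0.0017, "wx": 0.0611}
    - {"finger_gap": 0, "ty": 0.0018, "tz": 0.0025, "wx": 0.0917}
    - {"finger_gap": 0, "ty": 0.0023, "tz": 0.0033, "wx": 0.1203}
    - {"finger_gap": 0, "ty": 0.0023, "tz": 0.0033, "wx": 0.1203}
    - {"finger_gap": 0, "ty": 0.0023, "tz": 0.0033, "wx": 0.1203}
  grip_n: 45

```text
clock: 6.8
tool_pos: [0.6045, 0.2215, 0.0587]
eef_rot: [-0.165, 0.986, -0.001, -0.0]
contact_force: [-3.1, -1.9, 8.0]
opening: 0.181
finger_force: 45.0
```

```bash
python3 - <<'E'
from plant import r, camrig, telemetry, order
from h import *
s=telemetry.get_state(); R=Ro.from_quat(s["eef_rot"]).as_matrix(); print(s["contact_force"],s["moment"],"lean +y deg",np.degrees(np.arcsin(-R[:2,2]@[-.3272,.945])), to(s,(.6046,.2209,.0567),down(109.1)))
E
```

```text
[-3.11556122 -1.90040088  7.98595085] [-0.33037696  0.59763071 -0.04812383] lean +y deg 0.113911943220811 (array([ 0.0001, -0.0006,  0.002 ]), array([-0.002 , -0.0004, -0.0011]))
```

Call:
steer_hand:
  increments:
    - {"finger_gap": 0, "tz": -0.003}
    - {"finger_gap": 0, "tz": -0.007}
    - {"finger_gap": 0, "tz": -0.012}
    - {"finger_gap": 0, "tz": -0.017}
    - {"finger_gap": 0, "tz": -0.022}
  grip_n: 45

```text
clock: 7.3
tool_pos: [0.6051, 0.2215, 0.081]
eef_rot: [-0.165, 0.986, -0.0, 0.0]
contact_force: [0.6, 0.0, -0.2]
opening: 0.175
finger_force: 45.0
```

Call:
steer_hand:
  increments:
    - {"finger_gap": 0, "tz": -0.006}
    - {"finger_gap": 0, "tz": -0.012}
    - {"finger_gap": 0, "tz": -0.02}
    - {"finger_gap": 0, "tz": -0.03}
    - {"finger_gap": 0, "tz": -0.045}
    - {"finger_gap": 0, "tz": -0.06}
    - {"finger_gap": 0, "tz": -0.07}
    - {"finger_gap": 0, "tz": -0.075}
    - {"finger_gap": 0, "tz": -0.075}
  grip_n: 45

```text
clock: 8.2
tool_pos: [0.6051, 0.2212, 0.1554]
eef_rot: [-0.165, 0.986, -0.0, 0.0]
contact_force: [-0.6, -1.2, -1.8]
opening: 0.174
finger_force: 45.0
```

```bash
python3 - <<'E'
from plant import r, camrig, telemetry, order
from h import *
s=telemetry.get_state()
im=camrig.snapshot("side"); cv2.imwrite("pics/s5.png",cv2.resize(im[20:320,200:500],None,fx=2,fy=2)[:,:,::-1])
print(s["contact_force"],s["moment"])
for y in (99,-81,109): print(y,to(s,(.443,.056,.155),down(y)))
print(s["q"])
E
```

```text
[-0.55370362 -1.22020445 -1.76704803] [ 0.07564183 -0.00784654 -0.0248229 ]
99 (array([ 0.207 , -0.1035,  0.0004]), array([-0.0007,  0.0007,  0.174 ]))
-81 (array([ 0.207 , -0.1035,  0.0004]), array([-1.0000e-03, -1.1000e-03, -2.9676e+00]))
109 (array([ 0.207 , -0.1035,  0.0004]), array([-0.0008,  0.0006, -0.0005]))
[-0.19703116  0.83879057 -0.42534738  1.571288    0.43201118  0.82574178
  1.10800854]
```

View pics/s5.png

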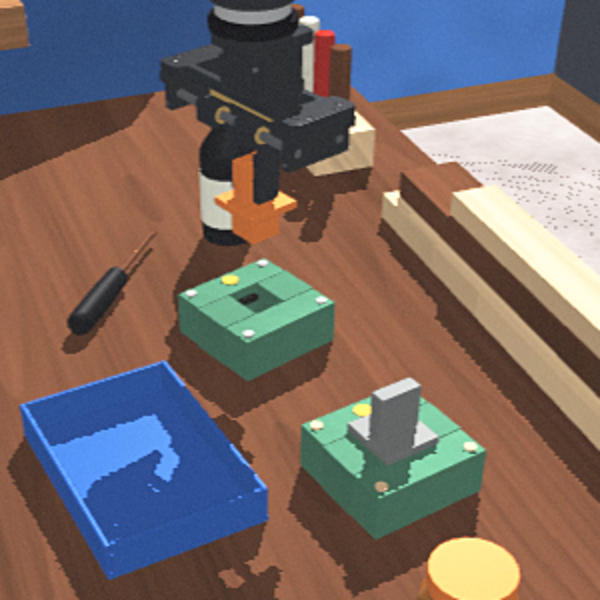

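The plug is out at (255,205), the port is empty at (253,297) and the grey plug is undisturbed. The tray is clear, so I'll carry the plug over it.

To row units: 0.174 rad / 1.0472 = 0.1662.

Call:
steer_hand:
  increments:
    - {"finger_gap": 0, "tx": 0.015, "ty": -0.008, "wz": 0.0191}
    - {"finger_gap": 0, "tx": 0.045, "ty": -0.023, "wz": 0.0382}
    - {"finger_gap": 0, "tx": 0.08, "ty": -0.04, "wz": 0.0668}
    - {"finger_gap": 0, "tx": 0.115, "ty": -0.058, "wz": 0.0955}
    - {"finger_gap": 0, "tx": 0.15, "ty": -0.075, "wz": 0.1241}
    - {"finger_gap": 0, "tx": 0.18, "ty": -0.09, "wz": 0.1432}
    - {"finger_gap": 0, "tx": 0.2, "ty": -0.1, "wz": 0.1623}
    - {"finger_gap": 0, "tx": 0.207, "ty": -0.1035, "wz": 0.1662}
    - {"finger_gap": 0, "tx": 0.207, "ty": -0.1035, "wz": 0.1662}
    - {"finger_gap": 0, "tx": 0.207, "ty": -0.1035, "wz": 0.1662}
  grip_n: 45

```text
clock: 9.25
tool_pos: [0.444, 0.0572, 0.1547]
eef_rot: [-0.079, 0.997, 0.0, 0.001]
contact_force: [-0.3, -0.1, -0.8]
opening: 0.181
finger_force: 45.0
```

```bash
python3 - <<'E'
from plant import r, camrig, telemetry, order
from h import *
s=telemetry.get_state()
print(to(s,(.443,.056,.0475),down(99)))
im=camrig.snapshot("side"); cv2.imwrite("pics/s6.png",im[60:460,100:500,::-1])
E
```

```text
(array([ 0.0013, -0.001 ,  0.1072]), array([0.0002, 0.0012, 0.0013]))
```

View pics/s6.png

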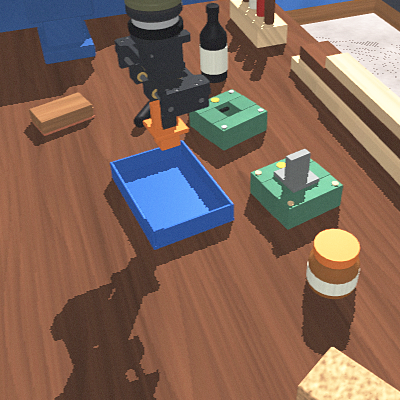

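The plug is held upright above the tray at (167,130), and the oblique view lifts it towards the tray's far edge. Now I'll lower it.

Call:
steer_hand:
  increments:
    - {"finger_gap": 0, "tz": 0.015}
    - {"finger_gap": 0, "tz": 0.04}
    - {"finger_gap": 0, "tz": 0.065}
    - {"finger_gap": 0, "tz": 0.085}
    - {"finger_gap": 0, "tz": 0.096}
    - {"finger_gap": 0, "tz": 0.102}
    - {"finger_gap": 0, "tz": 0.106}
    - {"finger_gap": 0, "tz": 0.106}

```text
clock: 10.1
tool_pos: [0.443, 0.0562, 0.0485]
eef_rot: [-0.079, 0.997, -0.0, -0.0]
contact_force: [0.2, 0.4, 0.2]
opening: 0.179
finger_force: 45.0
```

Call:
steer_hand:
  increments:
    - {"finger_gap": 0, "tz": 0.001}
    - {"finger_gap": 0, "tz": 0.002}
    - {"finger_gap": 0, "tz": 0.003}
    - {"finger_gap": 0, "tz": 0.003}

```text
clock: 10.5
tool_pos: [0.4427, 0.0557, 0.0459]
eef_rot: [-0.078, 0.997, -0.001, -0.0]
contact_force: [0.8, -0.5, -0.7]
opening: 0.177
finger_force: 45.0
```

Call:
steer_hand:
  increments:
    - {"finger_gap": 0, "tz": 0.0007}
    - {"finger_gap": 0, "tz": 0.0014}
    - {"finger_gap": 0, "tz": 0.0014}

```text
clock: 10.8
tool_pos: [0.4426, 0.0556, 0.0446]
eef_rot: [-0.078, 0.997, -0.001, -0.0]
contact_force: [-1.1, -0.3, 3.3]
opening: 0.178
finger_force: 45.0
```

```bash
python3 - <<'E'
from plant import r, camrig, telemetry, order
from h import *
im=camrig.snapshot("side"); cv2.imwrite("pics/s7.png",cv2.resize(im[160:340,180:380],None,fx=3,fy=3)[:,:,::-1])
print(telemetry.get_state()["contact_force"])
E
```

```text
[-0.40722251  0.21790054  4.6010532 ]
```

View pics/s7.png

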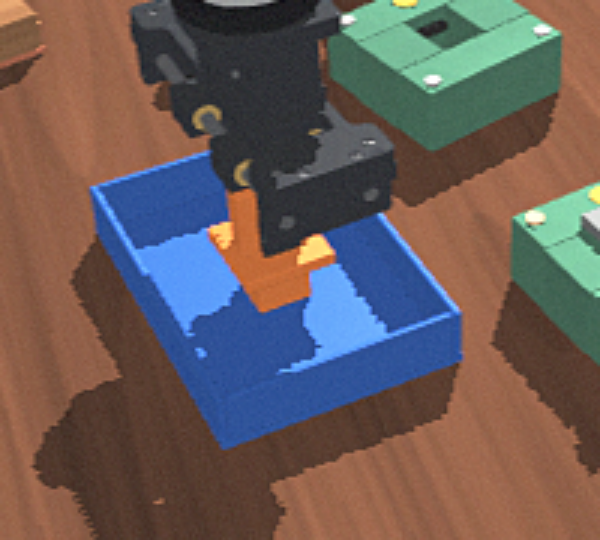

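The plug stands on the tray floor with its shank at about (280,295), and the contact force of 3–5 N confirms it. I'll release it and retreat upwards.

Call:
steer_hand:
  increments:
    - {"finger_gap": 0.6}
    - {"finger_gap": 0.6}
    - {"finger_gap": 0.6}
    - {"finger_gap": 0.6}
    - {"finger_gap": 0.6}
    - {"finger_gap": 0.6}
    - {"finger_gap": 0.6}

```text
clock: 11.55
tool_pos: [0.4425, 0.0557, 0.0443]
eef_rot: [-0.079, 0.997, -0.001, -0.0]
contact_force: [0.5, -0.5, 0.6]
opening: 0.602
finger_force: 0.0
```

Call:
steer_hand:
  increments:
    - {"finger_gap": 0.6, "tz": -0.01}
    - {"finger_gap": 0.6, "tz": -0.03}
    - {"finger_gap": 0.6, "tz": -0.06}
    - {"finger_gap": 0.6, "tz": -0.09}
    - {"finger_gap": 0.6, "tz": -0.12}
    - {"finger_gap": 0.6, "tz": -0.14}
    - {"finger_gap": 0.6, "tz": -0.15}
    - {"finger_gap": 0.6, "tz": -0.15}
    - {"finger_gap": 0.6, "tz": -0.15}

```text
clock: 12.45
tool_pos: [0.4422, 0.0556, 0.1937]
eef_rot: [-0.078, 0.997, -0.001, -0.001]
contact_force: [-0.4, 0.4, 0.3]
opening: 0.601
finger_force: 0.0
```

```bash
python3 - <<'E'
from plant import r, camrig, telemetry, order
from h import *
im=camrig.snapshot("side"); cv2.imwrite("pics/s8.png",im[100:400,150:550,::-1])
E
```

```text
(no output)
```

View pics/s8.png

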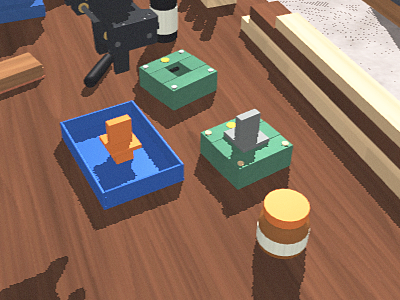

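The orange plug stands upright in the tray at (120,140), the grey plug is still in its outlet at (246,132), and the gripper is clear.

```bash
python3 -c "
from plant import r, camrig, telemetry, order
print(order.finish_job())"
```

```text
the job is handed in; nothing more can be done
None
```

The orange plug was leaned 7.3° towards the yellow dot and then 7.2° the other way (tool readings), drawn straight up, and left standing upright in the blue tray; the grey plug was left alone, and the job was handed in at about 12.5 s on the robot's clock.

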